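# Feed a bar blank through the press guard and hold it on the back stop

## Robot

A 6-joint arm with a two-finger parallel gripper is mounted at the origin on a cart in front of the work surface, level with it; the furniture and walls round the work are solid. World frame = base frame: x ahead of the robot, y to its left, z up, the work surface at z = 0. Lengths are in m, angles in rad, forces in N, time in s.
With the tool pointing down it reaches from about 0.325 to 0.775 m from the base axis. Payload 5.5 kg.
Tool frame: the origin (TCP) lies on the centre line of the jaws, within the pads' length; the fingertips stand 22 mm ahead of it and the grasp point (between the pads) lies 3 mm ahead of it; x points along the fingers, z is the direction in which the jaws open and shut, and the axes are right-handed (so a half turn about x gives the same grasp; the last joint's range is limited). The gripper opens to 85 mm and grips with 20 to 120 N. Pads are 22 mm wide; open, the fingers measure 114 mm over their backs; the gripper's body (76 mm by 85 mm) begins 54 mm behind the grasp point. The pads swing forward as they close: fully open they stand 13 mm farther back than shut.
Start: joints at [-1.235, 0.091, 1.231, -0, 1.82, -0.057], TCP at [0.23, -0.554, 0.253] pointing down, gripper open.
Joint ranges: [-2.87, 2.87], [-0.86, 2.18], [0.17, 2.46], [-1.51, 4.65], [0.06, 2.69], [-2.65, 2.65]. Speed limits (rad/s): [2.57, 2.57, 3.01, 3.14, 3.14, 3.14].

## Interface

Orientations are given as a unit quaternion [w, x, y, z].
In Python, from rig import bot gives the robot as it stands.
- The arm moves only by the shell command python3 -m inch 'ROWS' [FORCE]. ROWS is JSON, a list of rows, each a list of 3 entries, a list of its own where there are three numbers: the turn, a rotation vector about the world's x, y, z in rad, then the shift along the world's x, y, z in m, then the closure in counts, from 0 (fully open) to 255 (shut). In form: [[[rx, ry, rz], [tx, ty, tz], grip], ...]. A call has 1 to 10 rows; each row shifts and turns the pose as measured when the row begins; what a row does not reach is not made up. A row lasts 1/10 s, in which the tool goes at most 50 mm and 8.59 degrees, less where a joint would pass 70% of its speed; a pose out of reach is approached as far as the arm can. A call is refused whole if a number of a shift passes 0.05 or a number of a turn 0.15, either way. A call with a gripper value outside its range is refused whole. The fingers move at their own pace and stop on an object; FORCE is the grip in N (left out, the last holds). Time passes only in rows, so rows that do not move let the fingers close. It gives the time, the measured TCP pose, the force and the opening at its end, in the units of the state.
- bot.state(): the state, without advancing time (a new reading comes with each control period).
- bot.read_camera(name): name is "side" or "top"; returns a dict with "pixels" (384x512x3 uint8, red, green, blue), "depth" (384x512 float32, m along the optical axis (not along the pixel's ray), 0 where there is no reading), "fov_y" (degrees; the focal length in pixels is half the picture's height over the tangent of half this angle, whatever the lens; pixels are square), "cx", "cy" (the principal point, pixels), "world_to_cam" (4x4, takes a point from world to camera coordinates). Camera axes: x right, y up, looking along -z (the intrinsics and any distortion apply to the point x, -y, -z); pixel columns grow to the right and rows downward; lengths in m; the calibration is good to about 2 mm. A picture is of the moment at which its call begins.
- bot.job_done(): hands the job in, once; it reports no verdict.
The state is a dict: "clock": time; "q": joint angles; "joint_vel": joint speeds; "effort": joint torques, N m; "tcp_pos": TCP position; "ee_rot": TCP orientation; "wrist_force": force on the tool from outside, world axes, zero at the start; "wrist_torque": the same for the moment, N m; "gripper_width": finger opening in m.
Only numpy, scipy, OpenCV 4.12 (cv2) and the standard library are available. Lean on these libraries where they do the work, as an engineer would, in place of code of your own. Each camera call takes 0.05 s, during which the arm holds its last target. There are 200 camera calls.

## Task

Push the magazine's sprung pusher fully home so that the lowest flat bar juts out, then take that bar by the end that sticks out. Feed its other end through the narrow slot in the press guard until the sprung back stop inside is pressed fully home, and hold it there: the job finishes with the bar still gripped and held in the slot, ready for the press stroke. Leave the other bars in the magazine and the other things on the bench where they are.

Things in the scene. Friction and masses are not known exactly. Their poses are not given: they have to be found in the camera images.
- magazine: Fixed magazine left of the press: open channel (149 x 37.5 mm, top z 76) with a pile of 4 flat bars. Origin on the bench under the pile; +x along the bars from delivery end to pusher (yaw 69 to 90 deg), z up. Pile floor z 45; end wall faces at x -74.5, +74.5 with an 8 mm gap over the floor: only the lowest bar slides out, at -x. Base plate 100 wide, 8 thick, x -77 to +157.
- pusher (a joint): Travel of the sprung pusher in m: 0 at rest, 0.060 fully home (hard end). It slides along the magazine's -x and drives the lowest bar as far out of the -x end. The spring takes about 2 N at the start, 6 N at the end, plus a little friction; let go, it comes back by itself and the bar stays out.
- pusher_plate (a point): Middle of the outer (+x) face of the pusher's upright steel thumb plate (7 thick, 70 wide, from z = 33 to 77 mm); moves with the pusher. At rest 148 mm along the magazine's +x from its origin, 55 mm up. Push it towards the magazine's -x. Axes as the magazine's.
- blank: Lowest bar of the pile, the one to use: plain aluminium flat bar 140 x 28 x 6 mm, about 65 g, ends alike. Origin mid underside; x along its length, y across its width, z through its thickness; in the magazine its axes are the magazine's. Pusher home, its outer end is 130 mm from the magazine's origin along -x: 55 mm juts clear of the wall, underside at z 45, free air below.
- blank_b: Second bar of the pile, like the first; stays in the magazine and drops 6 mm when the lowest is drawn out. Origin at the middle of its underside.
- blank_c: Third bar of the pile, stays in the magazine. Origin at the middle of its underside.
- blank_d: Top bar of the pile, stays in the magazine. Origin at the middle of its underside.
- press: Grey bench arbor press, fixed, 190 deep, 150 wide, head top 231 mm high (ram 276, lever 311), aluminium guard plate in front. Origin on the bench; x points into the press at right angles to the guard, z up. Guard's outer face at x = -75 mm, 150 wide, z 20 to 150. Before it stand only screw heads (2 mm) and the base's edge (8 mm out, 20 high).
- slot (a point): Centre of the guard's slot, on the outer face, 75 mm up; axes as the press's (x into it). Slot level, 30 wide (y) by 8 high, through the 6 mm plate, whose front 3 mm are a 45 deg bevel: a bar 28 x 6 lying flat has 2 mm to spare each way. Inside, the die top is 5 mm below the slot's centre, the punch 13 mm above; the back stop's button (18 mm across) stands 38 mm behind the outer face.
- back_stop (a joint): Travel of the sprung back stop in m: 0 at rest, 0.012 fully home (hard end). The bar's end pushes it along the press's +x; 3 N starts it, 6 N holds it home. Home, the bar's end is 50 mm behind the guard's outer face and the bar's middle 20 mm before it. The spring pushes a loose bar out again.
- tape_measure: Yellow tape measure, 68 x 80 x 38 mm, loose bystander on the right. Origin under its middle.
- screw_box: Small red and tan carton of screws, 60 x 100 x 45 mm, loose bystander behind, between magazine and press. Origin under its middle.
- parts_cup: Small tan round cup, 52 across, 46 mm high, loose bystander behind the magazine. Origin under its middle.

How it is judged:
By the outcome, as a careful person would: the job done as asked, in the order asked, and still so for the second after the job is handed in, while the arm keeps its last pose, push and grip.
It also fails if it takes over 72 s, if anything falls off the work surface, if the arm or the gripper's body presses on something with over 40 N, if the wrist force passes 120 N, or if a joint passes its speed limit or range.

## Working session

There is one attempt and no reset: what is moved stays moved. The work goes in short steps, Python scripts to look and compute and a shell command to move; the robot and the scene stay as the last step left them, time stands still between calls to the robot, and variables do not carry over. Pictures are saved under pics/ and viewed, about 8 in all and at most 12, crops included, and the job is handed in when it is done.

```bash
mkdir -p pics; ls
cat > h.py <<'E'
import numpy as np,cv2
from rig import bot
def grab(n,name=None):
    c=bot.read_camera(n)
    if name: cv2.imwrite('pics/'+name,cv2.cvtColor(c['pixels'],cv2.COLOR_RGB2BGR))
    return c
def cloud(c):
    d=c['depth'];h,w=d.shape;f=h/2/np.tan(np.radians(c['fov_y'])/2)
    u,v=np.meshgrid(np.arange(w),np.arange(h))
    P=np.stack([(u-c['cx'])/f*d,-(v-c['cy'])/f*d,-d,np.ones_like(d)],-1)
    W=P@np.linalg.inv(c['world_to_cam']).T
    W[d==0]=np.nan
    return W[...,:3]
def proj(c,p):
    q=c['world_to_cam']@np.r_[p,1];h=c['depth'].shape[0];f=h/2/np.tan(np.radians(c['fov_y'])/2)
    return c['cx']-f*q[0]/q[2],c['cy']+f*q[1]/q[2]
E
python3 - <<'E'
from h import *
for n in('top','side'):
    c=grab(n,n+'0.png');print(n,c['fov_y'],c['cx'],c['cy'],[k for k in c]);print(np.linalg.inv(c['world_to_cam']).round(3))
    np.savez(n+'0.npz',**c)
print(bot.state())
E
```

```text
pics
top 57.03444038683715 254.04730837331957 187.35269118412052 ['pixels', 'depth', 'fov_y', 'cx', 'cy', 'world_to_cam']
[[ 0.011  0.983 -0.185  0.406]
 [-1.     0.012  0.003  0.075]
 [ 0.005  0.185  0.983  1.085]
 [ 0.     0.     0.     1.   ]]
side 43.515320692173404 254.591026780203 183.8451936920699 ['pixels', 'depth', 'fov_y', 'cx', 'cy', 'world_to_cam']
[[-1.     0.01   0.027  0.628]
 [ 0.021 -0.387  0.922  1.309]
 [ 0.02   0.922  0.386  0.602]
 [ 0.     0.     0.     1.   ]]
{'clock': 0.1, 'q': array([-1.23468769e+00,  9.17951479e-02,  1.23176331e+00,  2.51837733e-05,
        1.81977045e+00, -5.66947750e-02]), 'joint_vel': array([ 0.00100953, -0.00075418, -0.00257822, -0.00015838,  0.00090352,
       -0.00128386]), 'effort': array([ 2.08274840e-03, -4.60219181e+01, -4.19218004e+01, -6.87586265e-06,
        1.06224662e-02,  7.52350417e-06]), 'tcp_pos': array([ 0.22960948, -0.55410887,  0.25225818]), 'ee_rot': array([ 0.5874742 ,  0.39319113,  0.58844437, -0.39243856]), 'wrist_force': array([ 0.11796484, -0.83282854,  0.54183957]), 'wrist_torque': array([0.05063259, 0.05864969, 0.02516403]), 'gripper_width': 0.08494980347037803}
```

```bash
sleep 2; python3 -c "
import cv2,numpy as np
a=cv2.imread('pics/top0.png');b=cv2.imread('pics/side0.png');print(a.shape)"
```

```text
(384, 512, 3)
```

View pics/top0.png

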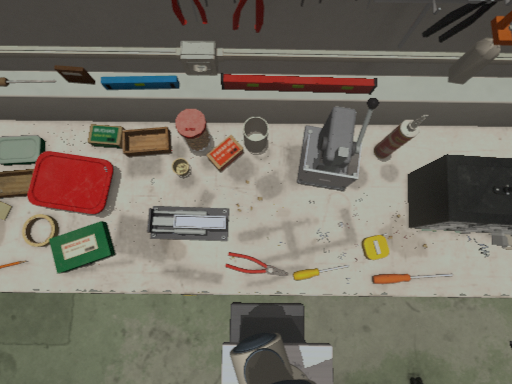

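View pics/side0.png

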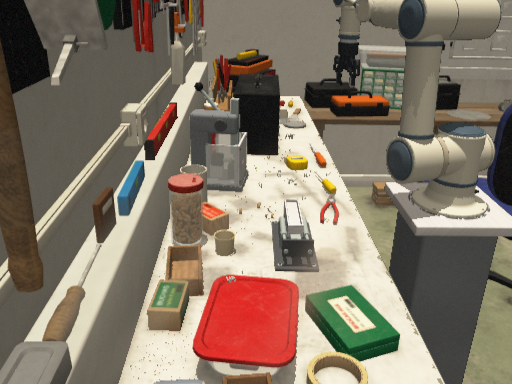

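Top view: magazine at about (188,223), with the pile at the right and the pusher at the left. Press at (335,155), guard facing down the picture. The side view shows the same layout. Next I'll fit both poses from the depth.

```bash
cat > m.py <<'E'
from h import *
cs={n:dict(np.load(n+'0.npz')) for n in('top','side')}
for n in cs:
    W=cloud(cs[n]);P=W.reshape(-1,3);P=P[~np.isnan(P[:,0])]
    print(n)
    m=P[(P[:,0]>.2)&(P[:,0]<.42)&(P[:,1]>.05)&(P[:,1]<.42)&(P[:,2]>.004)&(P[:,2]<.1)]
    print('mag z hist',np.histogram(m[:,2],bins=np.arange(.0,.1,.004)))
    for lo,hi in((.004,.013),(.055,.066),(.066,.072),(.072,.082)):
        a=m[(m[:,2]>lo)&(m[:,2]<hi)]
        if len(a)>8:
            r=cv2.minAreaRect(a[:,:2].astype(np.float32)*1000);print(lo,len(a),np.round(r[0],1),np.round(r[1],1),round(r[2],2),a[:,2].mean().round(4))
    g=P[(P[:,0]>.3)&(P[:,0]<.7)&(P[:,1]>-.3)&(P[:,1]<0)&(P[:,2]>.03)&(P[:,2]<.35)]
    print('press',len(g),g.min(0).round(3),g.max(0).round(3))
    print(np.histogram(g[:,2],bins=np.arange(.03,.35,.02))[0])
for n in cs:
    c=cs[n];im=cv2.cvtColor(c['pixels'],cv2.COLOR_RGB2BGR)
    a=im[195:250,140:240] if n=='top' else im[195:275,265:325]
    b=im[95:200,280:390] if n=='top' else im[85:200,180:290]
    f=lambda x:cv2.resize(x,(400,300),interpolation=cv2.INTER_CUBIC)
    cs[n]['cr']=np.hstack([f(a),f(b)])
cv2.imwrite('pics/cr.png',np.vstack([cs['top']['cr'],cs['side']['cr']]))
E
python3 m.py
```

```text
top
mag z hist (array([  0,  90, 156,  23,   0,   0,   0,   0,   0,   0,   0,   0,   0,
         0,   0,   0,   0,   0,   0,   0,   0,   0,   0,   0]), array([0.   , 0.004, 0.008, 0.012, 0.016, 0.02 , 0.024, 0.028, 0.032,
       0.036, 0.04 , 0.044, 0.048, 0.052, 0.056, 0.06 , 0.064, 0.068,
       0.072, 0.076, 0.08 , 0.084, 0.088, 0.092, 0.096]))
0.004 260 [354.8 234.3] [105.9 367.4] 1.51 0.0086
press 2183 [ 0.397 -0.3    0.03 ] [ 0.7   -0.062  0.278]
[189 165 141 141 168 357  48  48 141 525 115  40 105   0   0]
side
mag z hist (array([ 0, 36, 63, 73,  4,  0,  0,  0,  0,  0,  0,  0,  0,  0,  0,  0,  0,
        0,  0,  0,  0,  0,  0,  0]), array([0.   , 0.004, 0.008, 0.012, 0.016, 0.02 , 0.024, 0.028, 0.032,
       0.036, 0.04 , 0.044, 0.048, 0.052, 0.056, 0.06 , 0.064, 0.068,
       0.072, 0.076, 0.08 , 0.084, 0.088, 0.092, 0.096]))
0.004 127 [356.5 220.2] [333.9 117.7] 89.35 0.0094
press 1969 [ 0.35  -0.297  0.03 ] [ 0.7   -0.054  0.279]
[244 169 163 186 227 277 111  98 134 147 120  61  32   0   0]
```

View pics/cr.png

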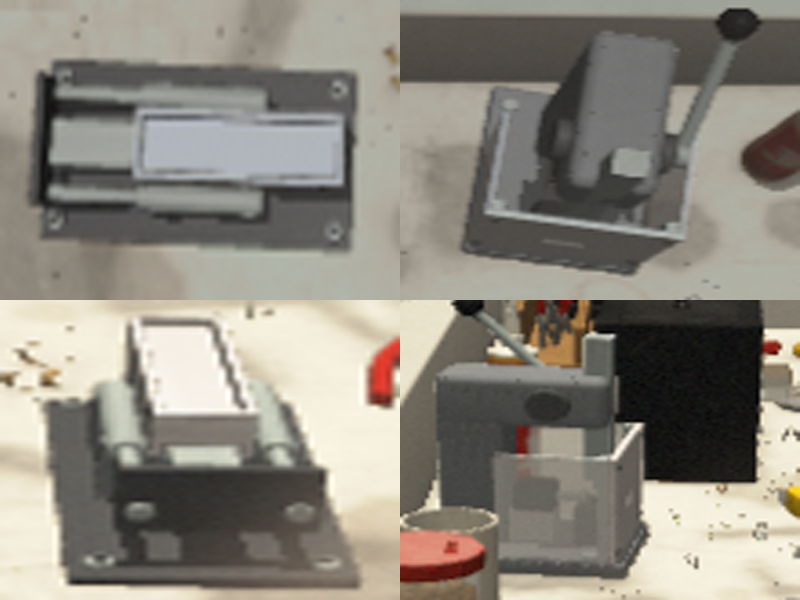

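```bash
cat > m.py <<'E'
from h import *
cs={n:dict(np.load(n+'0.npz')) for n in('top','side')}
for n in cs:
    W=cloud(cs[n]);P=W.reshape(-1,3);P=P[~np.isnan(P[:,0])]
    print(n)
    m=P[(P[:,0]>.41)&(P[:,0]<.6)&(P[:,1]>.1)&(P[:,1]<.44)&(P[:,2]>.004)&(P[:,2]<.1)]
    print('mag z',np.histogram(m[:,2],bins=np.arange(.0,.1,.004))[0])
    for lo,hi in((.004,.012),(.063,.072),(.0735,.083),(.063,.083)):
        a=m[(m[:,2]>lo)&(m[:,2]<hi)]
        if len(a)>8:
            r=cv2.minAreaRect(a[:,:2].astype(np.float32)*1000);print(lo,len(a),np.round(r[0],1),np.round(r[1],1),round(r[2],2),a[:,2].mean().round(4),a.min(0).round(3),a.max(0).round(3))
    g=P[(P[:,0]>.4)&(P[:,0]<.8)&(P[:,1]>-.28)&(P[:,1]<-.02)&(P[:,2]>.004)&(P[:,2]<.35)]
    print('press z',np.histogram(g[:,2],bins=np.arange(.0,.35,.01))[0])
    for lo,hi in((.014,.026),(.143,.157),(.22,.24)):
        a=g[(g[:,2]>lo)&(g[:,2]<hi)]
        r=cv2.minAreaRect(a[:,:2].astype(np.float32)*1000);print(lo,len(a),np.round(r[0],1),np.round(r[1],1),round(r[2],2),cv2.boxPoints(r).round(0).tolist())
    # guard plane: RANSAC front face
    a=g[(g[:,2]>.03)&(g[:,2]<.145)]
    best=None;rng=np.random.default_rng(0)
    for _ in range(2000):
        i=rng.choice(len(a),2,False);d=a[i[1],:2]-a[i[0],:2];L=np.hypot(*d)
        if L<.04 or abs(d[1])<abs(d[0])*2: continue
        nn=np.array([d[1],-d[0]])/L;nn*=np.sign(nn[0]);s=(a[:,:2]-a[i[0],:2])@nn;k=(abs(s)<.003)
        if best is None or k.sum()>best.sum():best=k
    f=a[best];mu=f[:,:2].mean(0);u,s,v=np.linalg.svd(f[:,:2]-mu);nn=v[1]*np.sign(v[1][0]);t=np.array([-nn[1],nn[0]])
    y=(f[:,:2]-mu)@t
    print('guard',best.sum(),'yaw',np.degrees(np.arctan2(nn[1],nn[0])).round(2),'mu',mu.round(4),'ends',(mu+t*y.min()).round(4),(mu+t*y.max()).round(4),'rms',s[1]/len(f)**.5)
E
python3 m.py
```

```text
top
mag z [  0 735 247  17   7   3   1   3   8   5  15 127 308 184  21  53 331 200
 163  46   0   0   0   0]
0.004 982 [501.6 269.8] [307.8 150.1] 82.79 0.0069 [0.41  0.111 0.004] [0.576 0.43  0.012]
0.063 549 [496.2 260.5] [217.6  66.5] 89.8 0.0674 [0.463 0.152 0.063] [0.53  0.369 0.072]
0.0735 150 [502.  264.7] [ 65.5 221.9] 1.79 0.0754 [0.466 0.153 0.074] [0.532 0.375 0.08 ]
0.063 758 [492.7 263. ] [221.9  68.5] 87.46 0.0694 [0.463 0.152 0.063] [0.532 0.375 0.08 ]
press z [117 664 341  92  70  92 103  89  82  79  83  92  99 108 294  52  15  18
  46  64 115 182 951 285  35  47  44 127  24  26  86   1   0   0]
0.014 779 [ 596.8 -180.1] [435.5 158.9] 34.56 [[372.0, -238.0], [463.0, -369.0], [821.0, -122.0], [731.0, 9.0]]
0.143 308 [ 697.6 -148.1] [150.5 156. ] 80.71 [[608.0, -210.0], [762.0, -235.0], [787.0, -86.0], [633.0, -61.0]]
0.22 1236 [ 706.  -160.8] [ 87.  148.7] 80.99 [[626.0, -192.0], [773.0, -215.0], [786.0, -129.0], [639.0, -106.0]]
guard 504 yaw -9.02 mu [ 0.6214 -0.1354] ends [ 0.6095 -0.2105] [ 0.6331 -0.0617] rms 0.0006011100042094735
side
mag z [  0 232 678  45   9  
[... 333 characters left out ...]
35 0.378 0.081]
0.063 714 [501.6 265.4] [226.8  69.7] 89.95 0.0717 [0.467 0.152 0.063] [0.537 0.379 0.081]
press z [211 232 182 157 113 118 142 168 159 178 189 222 210 253 252 166  83 113
 148 157 160 175 184 238  44  45  48  46  19  26  30   5   0   0]
0.014 244 [ 561.5 -157.2] [385.5 117.8] 28.79 [[364.0, -198.0], [421.0, -302.0], [759.0, -116.0], [702.0, -13.0]]
0.143 311 [ 706.7 -144.4] [154.2 165.8] 81.67 [[614.0, -209.0], [778.0, -233.0], [800.0, -80.0], [636.0, -56.0]]
0.22 422 [ 710.6 -155.1] [ 92.7 148.4] 74.9 [[627.0, -181.0], [770.0, -219.0], [794.0, -130.0], [651.0, -91.0]]
guard 294 yaw -9.23 mu [ 0.6277 -0.1239] ends [ 0.6132 -0.2135] [ 0.6385 -0.0579] rms 0.0009065035435143726
```

```bash
cat > m2.py <<'E'
from h import *
cs={n:dict(np.load(n+'0.npz')) for n in('top','side')}
for n in cs:
    W=cloud(cs[n]);P=W.reshape(-1,3);P=P[~np.isnan(P[:,0])]
    m=P[(P[:,0]>.44)&(P[:,0]<.56)&(P[:,1]>.13)&(P[:,1]<.42)]
    # channel top points beyond plate: y<.29, z>.064
    a=m[(m[:,2]>.066)&(m[:,2]<.083)&(m[:,1]<.30)]
    xs=[];
    for y0 in np.arange(.155,.30,.01):
        k=a[abs(a[:,1]-y0)<.005]
        if len(k)>6: xs.append((y0,k[:,0].min(),k[:,0].max()))
    xs=np.array(xs);c=(xs[:,1]+xs[:,2])/2
    p=np.polyfit(xs[:,0],c,1);print(n,'axis slope deg',np.degrees(np.arctan(p[0])).round(2),'x at y=.23',np.polyval(p,.23).round(4),'w',(xs[:,2]-xs[:,1]).mean().round(4), 'y range',a[:,1].min().round(4),a[:,1].max().round(4),
     'slopes',np.degrees(np.arctan([np.polyfit(xs[:,0],xs[:,i],1)[0] for i in(1,2)])).round(1))
    t=m[(m[:,2]>.036)&(m[:,2]<.079)&(m[:,1]>.35)]
    q=np.polyfit(t[:,0],t[:,1],1);r=t[:,1]-np.polyval(q,t[:,0])
    for _ in range(3):
        k=abs(r-np.median(r))<.004;q=np.polyfit(t[k,0],t[k,1],1);r=t[:,1]-np.polyval(q,t[:,0])
    print('plate',k.sum(),'slope deg',np.degrees(np.arctan(q[0])).round(2),'x',t[k,0].min().round(4),t[k,0].max().round(4),'y@.5',np.polyval(q,.5).round(4),'z',t[k,2].min().round(3),t[k,2].max().round(3))
    b=m[(m[:,2]>.005)&(m[:,2]<.011)]
    print('base y',b[:,1].min(),b[:,1].max())
E
python3 m2.py
```

```text
top axis slope deg 1.18 x at y=.23 0.4949 w 0.036 y range 0.1516 0.2998 slopes [0.8 1.6]
plate 126 slope deg -0.88 x 0.4634 0.5316 y@.5 0.3675 z 0.039 0.079
base y 0.14748717906901454 0.3820383612265098
side axis slope deg 0.86 x at y=.23 0.499 w 0.0365 y range 0.1521 0.3 slopes [0.6 1.1]
plate 507 slope deg -0.77 x 0.4664 0.5366 y@.5 0.374 z 0.036 0.079
base y 0.1484868488094493 0.38971379327073163
```

```bash
cat > st.py <<'E'
from h import *
from scipy.spatial.transform import Rotation as R
def show():
    s=bot.state();M=R.from_quat(s['ee_rot'],scalar_first=True).as_matrix()
    print('t',round(s['clock'],2),'p',s['tcp_pos'].round(4),'down',M[:,0].round(4),'jawyaw',np.degrees(np.arctan2(M[1,2],M[0,2])).round(2),'jawz',M[2,2].round(3),'q',s['q'].round(3),'F',s['wrist_force'].round(2),'w',round(s['gripper_width'],4))
if __name__=='__main__': show()
E
python3 st.py
```

```text
t 0.1 p [ 0.2296 -0.5541  0.2523] down [-5.0e-04  1.6e-03 -1.0e+00] jawyaw -67.49 jawz -0.002 q [-1.235  0.092  1.232  0.     1.82  -0.057] F [ 0.12 -0.83  0.54] w 0.0849
```

```bash
python3 -m inch '[[[0,0,0.14],[0.02,0.05,0],255],[[0,0,0.14],[0.02,0.05,0],255],[[0,0,0.14],[0.02,0.05,0],255],[[0,0,0.14],[0.02,0.05,0],255],[[0,0,0.14],[0.02,0.05,0],255],[[0,0,0.14],[0.02,0.05,0],255],[[0,0,0.14],[0.02,0.05,0],255]]' 40; python3 st.py
```

```text
clock: 0.8
tcp_pos: [0.3566, -0.2264, 0.2435]
ee_rot: [0.7, 0.062, 0.709, -0.059]
wrist_force: [0.7, -0.8, 0.2]
gripper_width: -0.0002
t 0.8 p [ 0.3566 -0.2264  0.2435] down [-0.0131  0.0052 -0.9999] jawyaw -9.83 jawz -0.014 q [-0.643 -0.38   1.675 -0.004  1.86  -0.473] F [ 0.75 -0.78  0.24] w -0.0002
```

```bash
python3 -m inch '[[[-0.005,-0.013,0.08],[0.02,0.05,0],255],[[0,0,0.08],[0.02,0.05,0],255],[[0,0,0],[0.02,0.05,0],255],[[0,0,0],[0.02,0.05,0],255],[[0,0,0],[0.02,0.05,0],255],[[0,0,0],[0.02,0.05,0],255],[[0,0,0],[0.02,0.05,0],255],[[0,0,0],[0.01,0.05,0],255],[[0,0,0],[0.01,0.05,0],255],[[0,0,0],[0,0.05,0],255]]'; python3 st.py
```

```text
clock: 1.8
tcp_pos: [0.5023, 0.2482, 0.2396]
ee_rot: [0.707, -0.001, 0.708, -0.001]
wrist_force: [0.5, -0.4, 0.3]
gripper_width: 0.0005
t 1.8 p [0.5023 0.2482 0.2396] down [-0.0012 -0.0027 -1.    ] jawyaw -0.05 jawz -0.001 q [ 0.399 -0.017  1.365 -0.002  1.795  0.4  ] F [ 0.48 -0.44  0.27] w 0.0005
```

```bash
python3 -m inch '[[[0,0,-0.017],[0,0.05,0],255],[[0,0,0],[0,0.05,0],255],[[0,0,0],[0,0.05,0],255],[[0,0,0],[0,0.035,0],255],[[0,0,0],[0,0.01,-0.05],255],[[0,0,0],[0,0,-0.05],255],[[0,0,0],[0,0,-0.04],255],[[0,0,0],[0,0,-0.02],255],[[0,0,0],[0,0,0],255]]'; python3 st.py
python3 - <<'E'
from h import *
a=grab('side')['pixels'];b=grab('top')['pixels']
f=lambda x:cv2.resize(x[...,::-1],(400,400),interpolation=cv2.INTER_CUBIC)
cv2.imwrite('pics/p1.png',np.hstack([f(a[180:280,250:350]),f(b[170:270,130:230])]))
E
```

```text
clock: 2.7
tcp_pos: [0.4959, 0.4518, 0.0704]
ee_rot: [0.705, 0.001, 0.71, -0.005]
wrist_force: [-0.6, -0.7, -0.7]
gripper_width: 0.0003
t 2.7 p [0.4959 0.4518 0.0704] down [-0.0069 -0.0051 -1.    ] jawyaw -0.46 jawz -0.007 q [0.688 0.325 1.289 0.    1.536 0.696] F [-0.59 -0.68 -0.72] w 0.0003
```

View pics/p1.png

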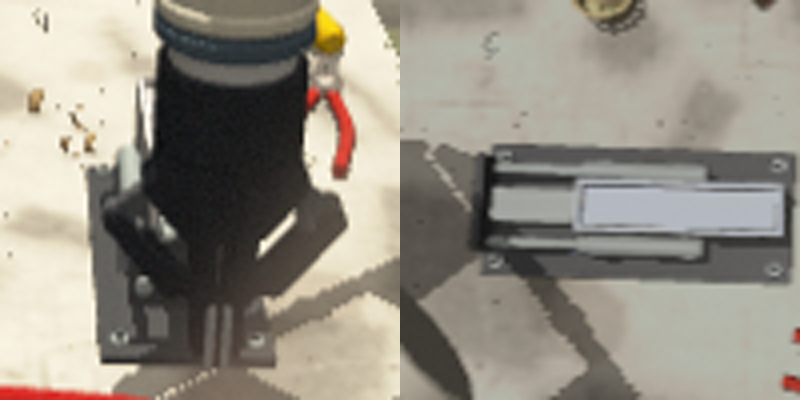

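The fingers are shut in front of the thumb plate and the pusher is at rest. I'll lower slightly and push.

```bash
python3 -m inch '[[[-0.005,-0.007,-0.009],[0.006,-0.025,-0.008],255],[[0,0,0],[0,-0.025,0],255],[[0,0,0],[0,-0.01,0],255],[[0,0,0],[0,-0.01,0],255],[[0,0,0],[0,0,0],255]]'; python3 st.py
```

```text
clock: 3.3
tcp_pos: [0.5077, 0.3848, 0.0786]
ee_rot: [0.714, 0.008, 0.7, -0.004]
wrist_force: [-0.5, 2.8, -1.8]
gripper_width: -0.0002
t 3.3 p [0.5077 0.3848 0.0786] down [ 0.0188  0.0055 -0.9998] jawyaw -0.98 jawz 0.019 q [ 0.598  0.209  1.411 -0.006  1.503  0.615] F [-0.55  2.81 -1.76] w -0.0002
```

```bash
python3 -m inch '[[[0,0,0],[0,0.015,0],255],[[-0.005,0.019,0],[-0.006,0,-0.01],255],[[0,0,0],[0,0,-0.005],255],[[0,0,0],[0,0,0],255]]'; python3 st.py
```

```text
clock: 3.7
tcp_pos: [0.5014, 0.4037, 0.0643]
ee_rot: [0.707, 0.006, 0.707, -0.005]
wrist_force: [0.3, -0.9, -0.5]
gripper_width: -0.0
t 3.7 p [0.5014 0.4037 0.0643] down [ 6.0e-04  2.3e-03 -1.0e+00] jawyaw -0.88 jawz 0.001 q [0.624 0.249 1.391 0.002 1.5   0.639] F [ 0.26 -0.89 -0.46] w -0.0
```

```bash
python3 -m inch '[[[0,0,0],[0,-0.01,0],255],[[0,0,0],[0,-0.01,0],255],[[0,0,0],[0,-0.01,-0.001],255],[[0,0,0],[0,-0.01,-0.001],255],[[0,0,0],[0,-0.01,-0.001],255]]'; python3 st.py
```

```text
clock: 4.2
tcp_pos: [0.5002, 0.3549, 0.0628]
ee_rot: [0.707, 0.008, 0.707, -0.0]
wrist_force: [-2.4, 7.4, 1.9]
gripper_width: -0.0003
t 4.2 p [0.5002 0.3549 0.0628] down [ 6.000e-04  1.130e-02 -9.999e-01] jawyaw -0.67 jawz 0.001 q [0.557 0.166 1.488 0.009 1.481 0.568] F [-2.37  7.36  1.89] w -0.0003
```

```bash
python3 -m inch '[[[-0.01,0,0],[0,-0.01,0],255],[[0,0,0],[0,-0.008,0],255],[[0,0,0],[0,-0.005,0],255],[[0,0,0],[0,-0.003,0],255]]'; python3 st.py
```

```text
clock: 4.6
tcp_pos: [0.4996, 0.3297, 0.0631]
ee_rot: [0.708, 0.009, 0.706, 0.001]
wrist_force: [0.8, 9.2, -3.2]
gripper_width: 0.0001
t 4.6 p [0.4996 0.3297 0.0631] down [ 0.0026  0.0142 -0.9999] jawyaw -0.68 jawz 0.002 q [0.521 0.125 1.533 0.011 1.474 0.531] F [ 0.82  9.17 -3.2 ] w 0.0001
```

```bash
python3 -m inch '[[[0,0,0],[0,-0.003,0],255],[[0,0,0],[0,-0.002,0],255]]'; python3 -m inch '[[[0,0,0],[0,-0.003,0],255],[[0,0,0],[0,-0.003,0],255]]';python3 st.py
```

```text
clock: 4.8
tcp_pos: [0.4995, 0.3264, 0.0632]
ee_rot: [0.709, 0.012, 0.706, 0.004]
wrist_force: [1.7, 13.3, -5.0]
gripper_width: -0.0001
clock: 5.0
tcp_pos: [0.4995, 0.3265, 0.0636]
ee_rot: [0.71, 0.018, 0.704, 0.011]
wrist_force: [3.3, 17.5, -6.9]
gripper_width: 0.0001
t 5.0 p [0.4995 0.3265 0.0636] down [ 0.0079  0.04   -0.9992] jawyaw -0.55 jawz 0.007 q [0.505 0.105 1.554 0.031 1.456 0.511] F [ 3.29 17.49 -6.93] w 0.0001
```

A hard end at y≈0.3265 with the force rising to 17 N means the pusher is home. I'll retreat, lift and check.

```bash
python3 -m inch '[[[-0.02,0.004,0],[0,0.02,0],255],[[-0.02,0.004,0],[0,0.03,0],255],[[0,0,0],[0,0.04,0],255],[[0,0,0],[0,0.03,0],255],[[0,0,0],[0,0,0.05],255],[[0,0,0],[0,0,0.05],255],[[0,0,0],[0,-0.03,0.04],255]]'; python3 st.py
python3 - <<'E'
from h import *
c=grab('top');s=grab('side');np.savez('top1.npz',**c);np.savez('side1.npz',**s)
f=lambda x:cv2.resize(x[...,::-1],(400,400),interpolation=cv2.INTER_CUBIC)
cv2.imwrite('pics/p2.png',np.hstack([f(s['pixels'][150:250,260:360]),f(c['pixels'][170:270,150:250])]))
for n,k in(('top',c),('side',s)):
    P=cloud(k).reshape(-1,3);P=P[~np.isnan(P[:,0])]
    a=P[(abs(P[:,0]-.495)<.04)&(P[:,1]>.07)&(P[:,1]<.145)&(P[:,2]>.035)&(P[:,2]<.07)]
    print(n,len(a),a.min(0).round(4),a.max(0).round(4),a.mean(0).round(4),np.median(a,0).round(4),cv2.minAreaRect(a[:,:2].astype(np.float32)*1000))
E
```

```text
clock: 5.7
tcp_pos: [0.4959, 0.4143, 0.1945]
ee_rot: [0.702, -0.0, 0.712, -0.008]
wrist_force: [0.4, -0.3, -0.3]
gripper_width: -0.0
t 5.7 p [0.4959 0.4143 0.1945] down [-0.0144 -0.0114 -0.9998] jawyaw -0.64 jawz -0.014 q [ 0.644  0.228  1.183 -0.     1.749  0.655] F [ 0.35 -0.33 -0.31] w -0.0
top 156 [0.4791 0.0998 0.0438] [0.5059 0.1442 0.0566] [0.4926 0.1217 0.0489] [0.4934 0.1206 0.0489] ((492.4079284667969, 122.02495574951172), (26.633481979370117, 44.226539611816406), 0.3843297064304352)Traceback (most recent call last):
  File "<stdin>", line 8, in <module>
    return umr_minimum(a, axis, None, out, keepdims, initial, where)
ValueError: zero-size array to reduction operation minimum which has no identity
```

View pics/p2.png

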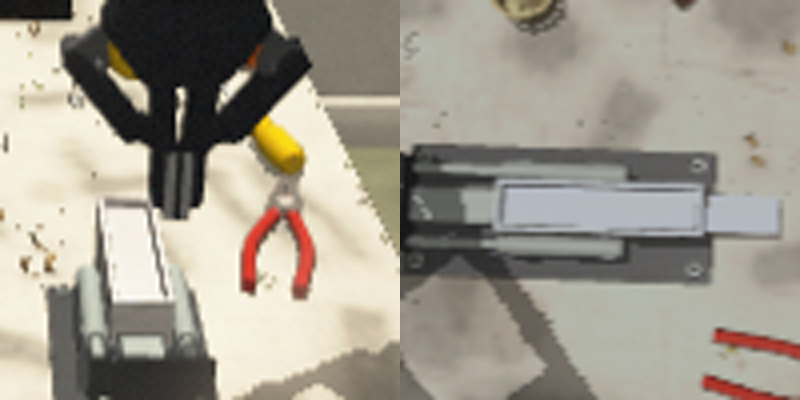

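The bar juts out as it should and the rest of the pile stayed put. I'll move over the protruding end, opening the gripper on the way.

```bash
python3 -m inch '[[[-0.011,-0.014,-0.006],[0,-0.05,0],0],[[0,0,0],[0,-0.05,0],0],[[0,0,0],[0,-0.05,-0.01],0],[[0,0,0],[0,-0.05,-0.01],0],[[0,0,0],[0,-0.05,-0.01],0],[[0,0,0],[0,-0.03,-0.01],0],[[0,0,0],[0,0,0],0]]'; python3 st.py
```

```text
clock: 6.5
tcp_pos: [0.4971, 0.1266, 0.161]
ee_rot: [0.713, 0.003, 0.701, -0.017]
wrist_force: [0.3, 0.3, -0.2]
gripper_width: 0.0853
t 6.5 p [0.4971 0.1266 0.161 ] down [ 0.0156 -0.0199 -0.9997] jawyaw -1.62 jawz 0.016 q [ 0.197 -0.152  1.632 -0.023  1.65   0.224] F [ 0.3   0.31 -0.18] w 0.0853
```

```bash
python3 -m inch '[[[0.02,0.0156,0.01],[-0.002,-0.014,-0.03],0],[[0,0,0],[0,0,-0.04],0],[[0,0,0],[0,0,-0.02],0],[[0,0,0],[0,0,0],0]]'; python3 st.py
```

```text
clock: 6.9
tcp_pos: [0.4947, 0.1097, 0.0702]
ee_rot: [0.709, 0.009, 0.705, -0.008]
wrist_force: [-2.0, 0.1, -0.6]
gripper_width: 0.0857
t 6.9 p [0.4947 0.1097 0.0702] down [ 0.0051  0.0019 -1.    ] jawyaw -1.36 jawz 0.005 q [ 1.500e-01 -1.230e-01  1.769e+00  1.000e-03  1.491e+00  1.740e-01] F [-2.02  0.1  -0.56] w 0.0857
```

```bash
python3 -m inch '[[[-0.002,0.005,0.006],[0,0.002,-0.014],0],[[0,0,0],[0,0,-0.005],0],[[0,0,0],[0,0,0],0]]'; python3 st.py; python3 -m inch '[[[0,0,0],[0,0,0],255],[[0,0,0],[0,0,0],255],[[0,0,0],[0,0,0],255],[[0,0,0],[0,0,0],255],[[0,0,0],[0,0,0],255],[[0,0,0],[0,0,0],255]]' 80; python3 st.py
```

```text
clock: 7.2
tcp_pos: [0.4956, 0.1126, 0.0523]
ee_rot: [0.708, 0.006, 0.706, -0.006]
wrist_force: [0.0, 0.3, 0.6]
gripper_width: 0.0853
t 7.2 p [0.4956 0.1126 0.0523] down [ 2.8e-03  5.0e-04 -1.0e+00] jawyaw -0.95 jawz 0.003 q [ 0.156 -0.104  1.783  0.     1.459  0.173] F [0.02 0.28 0.64] w 0.0853
clock: 7.8
tcp_pos: [0.4956, 0.1133, 0.0558]
ee_rot: [0.708, 0.006, 0.706, -0.005]
wrist_force: [0.2, -1.1, -0.4]
gripper_width: 0.0255
t 7.8 p [0.4956 0.1133 0.0558] down [ 3.2e-03  8.0e-04 -1.0e+00] jawyaw -0.88 jawz 0.003 q [ 0.158 -0.106  1.779  0.     1.466  0.173] F [ 0.2  -1.12 -0.37] w 0.0255
```

```bash
python3 -m inch '[[[0,0,0],[-0.0003,-0.015,-0.001],255],[[0,0,0],[-0.0003,-0.02,-0.001],255]]'; python3 st.py
```

```text
clock: 8.0
tcp_pos: [0.4958, 0.0809, 0.055]
ee_rot: [0.709, 0.006, 0.705, -0.002]
wrist_force: [0.2, 3.4, 2.0]
gripper_width: 0.026
t 8.0 p [0.4958 0.0809 0.055 ] down [ 0.0062  0.0058 -1.    ] jawyaw -0.66 jawz 0.006 q [ 0.091 -0.126  1.798  0.005  1.462  0.102] F [0.22 3.38 2.03] w 0.026
```

```bash
python3 -m inch '[[[-0.006,0.006,-0.005],[-0.0005,-0.02,-0.0005],255],[[0,0,0],[-0.0005,-0.02,-0.0005],255],[[0,0,0],[-0.0005,-0.02,0],255],[[0,0,0],[-0.0005,-0.02,0],255]]'; python3 st.py
```

```text
clock: 8.4
tcp_pos: [0.4948, -0.0023, 0.0549]
ee_rot: [0.709, 0.006, 0.705, -0.005]
wrist_force: [0.3, -0.0, -0.4]
gripper_width: 0.0257
t 8.4 p [ 0.4948 -0.0023  0.0549] down [ 4.7e-03  7.0e-04 -1.0e+00] jawyaw -0.85 jawz 0.005 q [-7.400e-02 -1.450e-01  1.816e+00  1.000e-03  1.466e+00 -5.900e-02] F [ 0.28 -0.03 -0.43] w 0.0257
```

```bash
python3 -m inch '[[[0,0,0],[0,-0.02,0.03],255],[[0,0,0],[0,-0.01,0.03],255],[[0,0,-0.14],[-0.005,-0.01,0],255],[[0,0,-0.14],[-0.005,-0.01,0],255],[[0,0,-0.14],[-0.005,-0.01,0],255],[[0,0,-0.14],[-0.005,-0.01,0],255],[[0,0,-0.14],[-0.005,-0.01,0],255],[[0,0,-0.14],[-0.005,-0.01,0],255],[[0,0,-0.14],[0,-0.01,0],255],[[0,0,-0.14],[0,-0.01,0],255]]'; python3 st.py
```

```text
clock: 9.4
tcp_pos: [0.4631, -0.1251, 0.1166]
ee_rot: [0.59, 0.392, 0.583, -0.397]
wrist_force: [-0.3, -0.7, -0.9]
gripper_width: 0.0258
t 9.4 p [ 0.4631 -0.1251  0.1166] down [ 0.0045 -0.0111 -0.9999] jawyaw -67.88 jawz 0.012 q [-0.329 -0.228  1.777 -0.009  1.584  0.856] F [-0.29 -0.73 -0.89] w 0.0258
```

```bash
python3 -m inch '[[[0.01,0.004,-0.14],[-0.004,0.006,0],255],[[0,0,-0.14],[-0.004,0.006,0],255],[[0,0,-0.14],[0,0,0],255],[[0,0,-0.11],[0,0,0],255],[[0,0,0],[0,0,0],255]]'; python3 st.py
python3 - <<'E'
from h import *
c=grab('top');s=grab('side');np.savez('top2.npz',**c);np.savez('side2.npz',**s)
f=lambda x:cv2.resize(x[...,::-1],(400,400),interpolation=cv2.INTER_CUBIC)
cv2.imwrite('pics/p3.png',np.hstack([f(s['pixels'][80:230,180:330]),f(c['pixels'][120:270,240:390])]))
E
```

```text
clock: 9.9
tcp_pos: [0.4544, -0.1172, 0.116]
ee_rot: [-0.456, -0.541, -0.454, 0.542]
wrist_force: [-0.8, -0.2, -1.5]
gripper_width: 0.0258
t 9.9 p [ 0.4544 -0.1172  0.116 ] down [-1.0e-04 -4.1e-03 -1.0e+00] jawyaw -99.95 jawz 0.004 q [-0.322 -0.252  1.799 -0.004  1.594  1.422] F [-0.8  -0.17 -1.53] w 0.0258
```

View pics/p3.png

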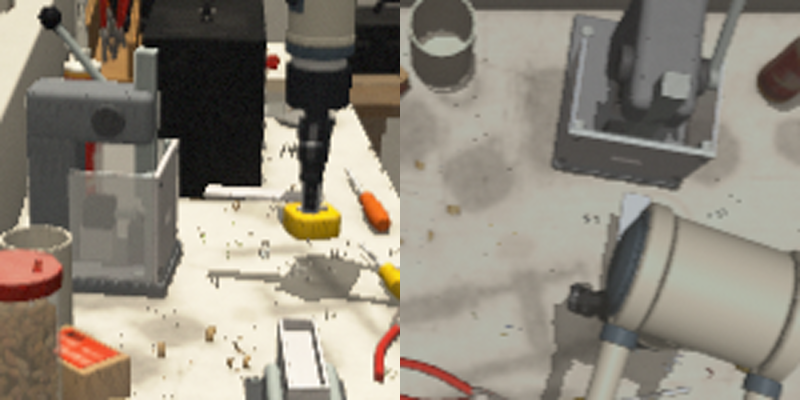

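The bar is held and points at the guard: tip in the side crop at (207,190), in the top crop at (632,200). The slot line in the top crop is near (628,158). Measuring both.

```bash
cat > m3.py <<'E'
from h import *
import sys
k=sys.argv[1];zt=float(sys.argv[2]);xmin=float(sys.argv[3])
n=np.array([np.cos(np.radians(-9.1)),np.sin(np.radians(-9.1))]);t=np.array([-n[1],n[0]])
for nm in('top','side'):
    c=dict(np.load(nm+k+'.npz'));W=cloud(c);P=W.reshape(-1,3)
    with np.errstate(all='ignore'):
        M=(P[:,0]>xmin)&(P[:,0]<.605)&(P[:,1]>-.19)&(P[:,1]<-.07)&(abs(P[:,2]-zt)<.02)
    a=P[M]
    if len(a)<5: print(nm,'none');continue
    al=a[:,:2]@n;ac=a[:,:2]@t
    al0=al.max();
    top=a[:,2]
    pz=np.polyfit(al,top,1)
    mid=[]
    for b in np.arange(al.min(),al.max(),.008):
        kk=(al>=b)&(al<b+.008)
        if kk.sum()>3: mid.append((b+.004,(ac[kk].min()+ac[kk].max())/2,ac[kk].max()-ac[kk].min()))
    mid=np.array(mid);pm=np.polyfit(mid[:,0],mid[:,1],1)
    print(nm,len(a),'tip along',al0.round(4),'lat mid@tip',np.polyval(pm,al0).round(4),'yaw err deg',np.degrees(np.arctan(pm[0])).round(2),'width',mid[:,2].round(3),'z med',np.median(top).round(4),'pitch deg',np.degrees(np.arctan(pz[0])).round(2))
# slot in the first images: bright pixels on the guard face -> plane
c=dict(np.load('top0.npz'));g=c['pixels'].astype(int).sum(2)
f=192/np.tan(np.radians(c['fov_y'])/2);T=np.linalg.inv(c['world_to_cam'])
for off in(.6213,.6235):
    p0=np.array([off,-.136])
    z=[];L=[]
    sub=g[174:187,312:340]
    bg=cv2.medianBlur(sub.astype(np.float32),5)
    for v,u in np.argwhere(sub-bg>15):
        d=T[:3,:3]@np.array([(u+312-c['cx'])/f,-(v+174-c['cy'])/f,-1]);o=T[:3,3]
        s=((p0-o[:2])@n)/(d[:2]@n);q=o+s*d
        L.append(np.r_[q[:2]@t,q[2]])
    L=np.array(L);L=L[(L[:,1]>.06)&(L[:,1]<.09)]
    print('slot',off,len(L),'lat',L[:,0].min().round(4),L[:,0].max().round(4),'mean',L.mean(0).round(4),'along',p0@n, 'guard lat from ends',np.array([.6213,-.1361])@t)
E
python3 m3.py 2 .116 .50
```

```text
top 101 tip along 0.5912 lat mid@tip -0.0445 yaw err deg -12.5 width [0.003 0.007 0.012 0.02  0.023 0.025 0.02 ] z med 0.1089 pitch deg 1.37
side 118 tip along 0.5956 lat mid@tip -0.0411 yaw err deg 0.04 width [0.02  0.034 0.027 0.029 0.032 0.031 0.021 0.021 0.034 0.042] z med 0.1119 pitch deg 0.01
slot 0.6213 20 lat -0.0518 -0.0188 mean [-0.0345  0.0728] along 0.634989695280951 guard lat from ends -0.03612341191358843
slot 0.6235 14 lat -0.0483 -0.0201 mean [-0.0336  0.0671] along 0.637162005655803 guard lat from ends -0.03612341191358843
```

```bash
python3 -m inch '[[[0.004,0,0.015],[0.001,0.007,-0.012],255],[[0,0,0],[0,0,-0.01],255],[[0,0,0],[0,0,-0.008],255],[[0,0,0],[0,0,0],255]]'
cat >> st.py <<'E'
    s=bot.state();p=s['tcp_pos'];a=np.radians(-9.1);n=np.array([np.cos(a),np.sin(a)]);t=np.array([-n[1],n[0]]);F=s['wrist_force'][:2]
    print('along',(p[:2]@n).round(4),'(home .561, touch guard .511, stop .549)','lat',(p[:2]@t).round(4),'(-.0365) z',p[2].round(4),'(.083) Fn',(F@n).round(1),'Ft',(F@t).round(1))
E
python3 st.py;  python3 - <<'E'
from h import *
c=grab('top');s=grab('side');np.savez('top3.npz',**c);np.savez('side3.npz',**s)
E
python3 m3.py 3 .08 .51|head -2
```

```text
clock: 10.4
tcp_pos: [0.455, -0.1095, 0.0824]
ee_rot: [-0.461, -0.535, -0.462, 0.536]
wrist_force: [-0.1, 0.1, -0.7]
gripper_width: 0.0259
top 95 tip along 0.5909 lat mid@tip -0.0365 yaw err deg -16.72 width [0.005 0.009 0.015 0.02  0.026 0.027] z med 0.0752 pitch deg 0.21
side 109 tip along 0.5942 lat mid@tip -0.0312 yaw err deg 0.1 width [0.032 0.035 0.029 0.027 0.02  0.017 0.026 0.033 0.028 0.029] z med 0.0789 pitch deg -0.32  File "st.py", line 7
    s=bot.state();p=s['tcp_pos'];a=np.radians(-9.1);n=np.array([np.cos(a),np.sin(a)]);t=np.array([-n[1],n[0]]);F=s['wrist_force'][:2]
IndentationError: unexpected indent
```

```bash
python3 - <<'E'
L=open('st.py').read().split('\n');i=[k for k,l in enumerate(L) if l.startswith('if __')][0]
l=L.pop(i);L=[x for x in L if x];L.append(l)
open('st.py','w').write('\n'.join(L))
E
python3 st.py
python3 -m inch '[[[0,0,0],[0.0099,-0.0016,0],255],[[0,0,0],[0.0099,-0.0016,0],255],[[0,0,0],[0.0099,-0.0016,0],255],[[0,0,0],[0.003,-0.0005,0],255]]'; python3 st.py
```

```text
t 10.5 p [ 0.4556 -0.1098  0.0839] down [ 6.e-04  1.e-04 -1.e+00] jawyaw -98.47 jawz -0.0 q [-0.309 -0.237  1.844  0.     1.534  1.409] F [-0.02  0.76 -0.78] w 0.0258
along 0.4672 (home .561, touch guard .511, stop .549) lat -0.0363 (-.0365) z 0.0839 (.083) Fn -0.1 Ft 0.7
clock: 10.9
tcp_pos: [0.4921, -0.1159, 0.0855]
ee_rot: [0.463, 0.536, 0.461, -0.535]
wrist_force: [-0.4, 0.5, 0.2]
gripper_width: 0.0259
t 10.9 p [ 0.4921 -0.1159  0.0855] down [ 0.0041 -0.001  -1.    ] jawyaw -98.47 jawz 0.0 q [-0.299 -0.136  1.752  0.     1.521  1.42 ] F [-0.4  0.5  0.2] w 0.0259
along 0.5043 (home .561, touch guard .511, stop .549) lat -0.0367 (-.0365) z 0.0855 (.083) Fn -0.5 Ft 0.4
```

```bash
python3 -m inch '[[[0,0.004,-0.011],[0,0,-0.003],255],[[0,0,0],[0.003,-0.0005,-0.001],255]]'; python3 st.py;python3 - <<'E'
from h import *
c=grab('top');s=grab('side')
f=lambda x:cv2.resize(x[...,::-1],(400,400),interpolation=cv2.INTER_CUBIC)
cv2.imwrite('pics/p4.png',np.hstack([f(s['pixels'][120:220,200:300]),f(c['pixels'][150:220,290:360])]))
E
```

```text
clock: 11.1
tcp_pos: [0.4961, -0.1166, 0.0814]
ee_rot: [-0.459, -0.538, -0.458, 0.539]
wrist_force: [0.3, 0.7, -0.6]
gripper_width: 0.0256
t 11.1 p [ 0.4961 -0.1166  0.0814] down [-3.e-04 -1.e-03 -1.e+00] jawyaw -99.15 jawz 0.001 q [-2.970e-01 -1.180e-01  1.743e+00 -1.000e-03  1.516e+00  1.433e+00] F [ 0.33  0.66 -0.56] w 0.0256
along 0.5083 (home .561, touch guard .511, stop .549) lat -0.0367 (-.0365) z 0.0814 (.083) Fn 0.2 Ft 0.7
```

View pics/p4.png

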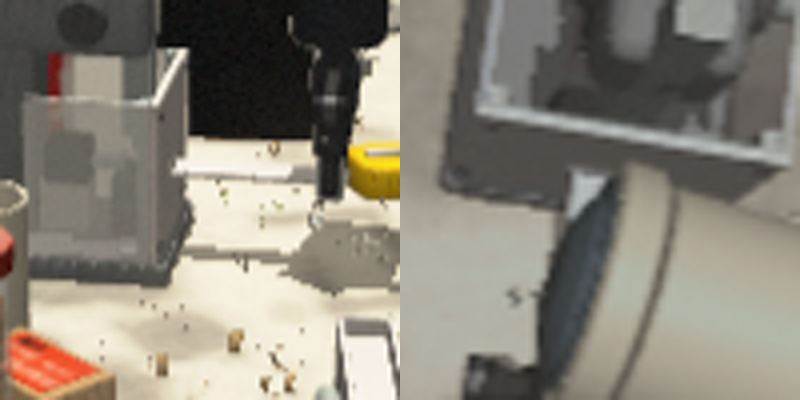

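The tip is just short of the guard at slot height (side crop 175,167). Feeding in with small steps while watching the force.

```bash
python3 -m inch '[[[0,0,0],[0.004,-0.0006,0.001],255],[[0,0,0],[0.004,-0.0006,0],255]]'; python3 st.py|tail -2
```

```text
clock: 11.4
tcp_pos: [0.5042, -0.1179, 0.0826]
ee_rot: [-0.459, -0.538, -0.458, 0.538]
wrist_force: [0.4, -0.1, -0.8]
gripper_width: 0.0257
t 11.4 p [ 0.5042 -0.1179  0.0826] down [-0.     -0.0011 -1.    ] jawyaw -99.12 jawz 0.001 q [-2.950e-01 -9.700e-02  1.721e+00 -1.000e-03  1.517e+00  1.435e+00] F [ 0.37 -0.07 -0.83] w 0.0257
along 0.5164 (home .561, touch guard .511, stop .549) lat -0.0366 (-.0365) z 0.0826 (.083) Fn 0.4 Ft -0.0
```

```bash
python3 -m inch '[[[0,0,0],[0.003,-0.0005,0],255],[[0,0,0],[0.003,-0.0005,0],255]]'; python3 st.py|tail -2;python3 -m inch '[[[0,0,0],[0.003,-0.0005,0],255]]'; python3 st.py|tail -2
```

```text
clock: 11.6
tcp_pos: [0.5108, -0.119, 0.0828]
ee_rot: [-0.459, -0.538, -0.458, 0.538]
wrist_force: [-1.0, 0.0, -0.8]
gripper_width: 0.0258
t 11.6 p [ 0.5108 -0.119   0.0828] down [ 5.0e-04 -1.2e-03 -1.0e+00] jawyaw -99.12 jawz 0.001 q [-2.930e-01 -7.900e-02  1.704e+00 -1.000e-03  1.516e+00  1.437e+00] F [-0.96  0.04 -0.81] w 0.0258
along 0.5232 (home .561, touch guard .511, stop .549) lat -0.0367 (-.0365) z 0.0828 (.083) Fn -0.9 Ft -0.1
clock: 11.7
tcp_pos: [0.5141, -0.1195, 0.0829]
ee_rot: [-0.459, -0.538, -0.458, 0.538]
wrist_force: [-0.7, 0.6, -1.1]
gripper_width: 0.0261
t 11.7 p [ 0.5141 -0.1195  0.0829] down [ 6.0e-04 -1.2e-03 -1.0e+00] jawyaw -99.12 jawz 0.001 q [-2.920e-01 -7.000e-02  1.695e+00 -1.000e-03  1.515e+00  1.438e+00] F [-0.74  0.63 -1.12] w 0.0261
along 0.5266 (home .561, touch guard .511, stop .549) lat -0.0367 (-.0365) z 0.0829 (.083) Fn -0.8 Ft 0.5
```

```bash
python3 -m inch '[[[0,0,0],[0.004,-0.0006,0],255],[[0,0,0],[0.004,-0.0006,0],255],[[0,0,0],[0.004,-0.0006,0],255]]'; python3 st.py|tail -2;python3 -m inch '[[[0,0,0],[0.004,-0.0006,0],255],[[0,0,0],[0.003,-0.0005,0],255]]'; python3 st.py|tail -2
```

```text
clock: 12.0
tcp_pos: [0.5271, -0.1215, 0.0829]
ee_rot: [-0.459, -0.538, -0.458, 0.538]
wrist_force: [-1.1, 0.1, -0.5]
gripper_width: 0.0258
t 12.0 p [ 0.5271 -0.1215  0.0829] down [ 7.0e-04 -1.3e-03 -1.0e+00] jawyaw -99.12 jawz 0.001 q [-2.890e-01 -3.400e-02  1.661e+00 -1.000e-03  1.514e+00  1.441e+00] F [-1.11  0.08 -0.5 ] w 0.0258
along 0.5397 (home .561, touch guard .511, stop .549) lat -0.0366 (-.0365) z 0.0829 (.083) Fn -1.1 Ft -0.1
clock: 12.2
tcp_pos: [0.5349, -0.1227, 0.0828]
ee_rot: [-0.459, -0.538, -0.458, 0.538]
wrist_force: [-0.3, 0.7, -0.3]
gripper_width: 0.0258
t 12.2 p [ 0.5349 -0.1227  0.0828] down [ 6.0e-04 -1.2e-03 -1.0e+00] jawyaw -99.12 jawz 0.001 q [-2.870e-01 -1.300e-02  1.640e+00 -1.000e-03  1.513e+00  1.443e+00] F [-0.27  0.74 -0.31] w 0.0258
along 0.5476 (home .561, touch guard .511, stop .549) lat -0.0366 (-.0365) z 0.0828 (.083) Fn -0.4 Ft 0.7
```

```bash
python3 -m inch '[[[0,0,0],[0.004,-0.0006,0],255],[[0,0,0],[0.003,-0.0005,0],255]]'; python3 st.py|tail -1;python3 -m inch '[[[0,0,0],[0.003,-0.0005,0],255],[[0,0,0],[0.003,-0.0005,0],255]]'; python3 st.py|tail -2
```

```text
clock: 12.4
tcp_pos: [0.5412, -0.1236, 0.0821]
ee_rot: [-0.458, -0.537, -0.459, 0.539]
wrist_force: [-2.7, 0.8, 0.9]
gripper_width: 0.0255
along 0.5539 (home .561, touch guard .511, stop .549) lat -0.0365 (-.0365) z 0.0821 (.083) Fn -2.8 Ft 0.4
clock: 12.6
tcp_pos: [0.5463, -0.1245, 0.0815]
ee_rot: [-0.457, -0.536, -0.46, 0.54]
wrist_force: [-5.5, 2.1, 0.6]
gripper_width: 0.026
t 12.6 p [ 0.5463 -0.1245  0.0815] down [-7.3e-03  4.0e-04 -1.0e+00] jawyaw -99.13 jawz 0.001 q [-0.284  0.026  1.603 -0.002  1.519  1.446] F [-5.52  2.07  0.62] w 0.026
along 0.5591 (home .561, touch guard .511, stop .549) lat -0.0365 (-.0365) z 0.0815 (.083) Fn -5.8 Ft 1.2
```

```bash
python3 -m inch '[[[0,-0.007,0],[0.003,-0.0005,0.001],255],[[0,-0.003,0],[0.003,-0.0005,0.0005],255]]'; python3 st.py|tail -2;python3 -m inch '[[[0,-0.003,0],[0.003,-0.0005,0],255]]'; python3 st.py|tail -2
```

```text
clock: 12.8
tcp_pos: [0.5481, -0.1247, 0.0809]
ee_rot: [-0.455, -0.536, -0.462, 0.54]
wrist_force: [-17.2, 2.5, 2.7]
gripper_width: 0.0263
t 12.8 p [ 0.5481 -0.1247  0.0809] down [-0.0106  0.003  -0.9999] jawyaw -99.14 jawz -0.001 q [-0.284  0.034  1.596 -0.     1.522  1.446] F [-17.22   2.51   2.73] w 0.0263
along 0.5609 (home .561, touch guard .511, stop .549) lat -0.0365 (-.0365) z 0.0809 (.083) Fn -17.4 Ft -0.2
clock: 12.9
tcp_pos: [0.5481, -0.1247, 0.0798]
ee_rot: [-0.454, -0.535, -0.464, 0.542]
wrist_force: [-17.6, 2.6, 7.0]
gripper_width: 0.0255
t 12.9 p [ 0.5481 -0.1247  0.0798] down [-0.0163  0.0047 -0.9999] jawyaw -99.15 jawz -0.002 q [-0.284  0.04   1.592 -0.     1.526  1.446] F [-17.59   2.62   7.02] w 0.0255
along 0.5609 (home .561, touch guard .511, stop .549) lat -0.0365 (-.0365) z 0.0798 (.083) Fn -17.8 Ft -0.2
```

```bash
python3 -m inch '[[[0.005,-0.016,0],[0.001,-0.0002,0.002],255]]'; python3 st.py|tail -2;python3 -m inch '[[[0,0,0],[0.001,-0.0002,0.001],255]]'; python3 st.py|tail -2
```

```text
clock: 13.0
tcp_pos: [0.5476, -0.1246, 0.0809]
ee_rot: [0.454, 0.539, 0.463, -0.537]
wrist_force: [-6.2, 0.6, 1.0]
gripper_width: 0.026
t 13.0 p [ 0.5476 -0.1246  0.0809] down [-0.0053  0.0106 -0.9999] jawyaw -99.14 jawz -0.01 q [-0.289  0.03   1.6    0.009  1.519  1.441] F [-6.15  0.59  0.96] w 0.026
along 0.5604 (home .561, touch guard .511, stop .549) lat -0.0364 (-.0365) z 0.0809 (.083) Fn -6.2 Ft -0.4
clock: 13.1
tcp_pos: [0.5476, -0.1248, 0.0817]
ee_rot: [0.454, 0.539, 0.463, -0.538]
wrist_force: [-4.6, 1.8, 0.9]
gripper_width: 0.0259
t 13.1 p [ 0.5476 -0.1248  0.0817] down [-0.0076  0.0113 -0.9999] jawyaw -99.15 jawz -0.01 q [-0.289  0.032  1.597  0.009  1.523  1.441] F [-4.6   1.78  0.9 ] w 0.0259
along 0.5604 (home .561, touch guard .511, stop .549) lat -0.0366 (-.0365) z 0.0817 (.083) Fn -4.8 Ft 1.0
```

```bash
python3 -m inch '[[[-0.011,-0.007,0],[0.003,-0.0005,0.0005],255]]'; python3 st.py|tail -2;python3 -m inch '[[[0,-0.002,0],[0.002,-0.0003,0.0005],255]]'; python3 st.py|tail -2
```

```text
clock: 13.2
tcp_pos: [0.548, -0.1249, 0.0812]
ee_rot: [-0.456, -0.537, -0.461, 0.54]
wrist_force: [-17.6, 4.5, 1.0]
gripper_width: 0.0259
t 13.2 p [ 0.548  -0.1249  0.0812] down [-0.008   0.0018 -1.    ] jawyaw -99.17 jawz -0.001 q [-0.284  0.032  1.598 -0.     1.52   1.446] F [-17.56   4.5    0.97] w 0.0259
along 0.5609 (home .561, touch guard .511, stop .549) lat -0.0367 (-.0365) z 0.0812 (.083) Fn -18.0 Ft 1.7
clock: 13.3
tcp_pos: [0.5478, -0.1247, 0.0806]
ee_rot: [-0.455, -0.536, -0.462, 0.541]
wrist_force: [-9.6, 2.3, 1.2]
gripper_width: 0.0257
t 13.3 p [ 0.5478 -0.1247  0.0806] down [-0.0123  0.003  -0.9999] jawyaw -99.17 jawz -0.001 q [-2.840e-01  3.500e-02  1.596e+00 -1.000e-03  1.523e+00  1.447e+00] F [-9.58  2.31  1.21] w 0.0257
along 0.5606 (home .561, touch guard .511, stop .549) lat -0.0365 (-.0365) z 0.0806 (.083) Fn -9.8 Ft 0.8
```

```bash
python3 -m inch '[[[-0.003,-0.012,0],[0.004,-0.0006,0.001],255]]'; python3 st.py|tail -2;python3 - <<'E'
from h import *
import st
c=grab('top');s=grab('side');st.show()
for _ in range(6): grab('top')
st.show()
f=lambda x:cv2.resize(x[...,::-1],(400,400),interpolation=cv2.INTER_CUBIC)
cv2.imwrite('pics/p5.png',np.hstack([f(s['pixels'][120:280,180:340]),f(c['pixels'][120:280,150:390])]))
E
```

```text
clock: 13.4
tcp_pos: [0.5482, -0.1247, 0.08]
ee_rot: [-0.455, -0.536, -0.461, 0.541]
wrist_force: [-20.4, 2.5, 2.4]
gripper_width: 0.0257
t 13.4 p [ 0.5482 -0.1247  0.08  ] down [-0.0108  0.002  -0.9999] jawyaw -99.18 jawz -0.0 q [-2.830e-01  3.500e-02  1.597e+00 -1.000e-03  1.520e+00  1.448e+00] F [-20.42   2.53   2.37] w 0.0257
along 0.561 (home .561, touch guard .511, stop .549) lat -0.0364 (-.0365) z 0.08 (.083) Fn -20.6 Ft -0.7
t 13.5 p [ 0.5482 -0.1247  0.0799] down [-0.0107  0.0019 -0.9999] jawyaw -99.18 jawz -0.0 q [-2.830e-01  3.500e-02  1.597e+00 -1.000e-03  1.520e+00  1.448e+00] F [-17.94   2.93   2.88] w 0.0257
along 0.561 (home .561, touch guard .511, stop .549) lat -0.0364 (-.0365) z 0.0799 (.083) Fn -18.2 Ft 0.1
t 13.8 p [ 0.5481 -0.1247  0.08  ] down [-0.0106  0.002  -0.9999] jawyaw -99.18 jawz -0.0 q [-2.840e-01  3.500e-02  1.597e+00 -1.000e-03  1.520e+00  1.448e+00] F [-16.45   2.87   1.95] w 0.0261
along 0.561 (home .561, touch guard .511, stop .549) lat -0.0364 (-.0365) z 0.08 (.083) Fn -16.7 Ft 0.2
```

View pics/p5.png

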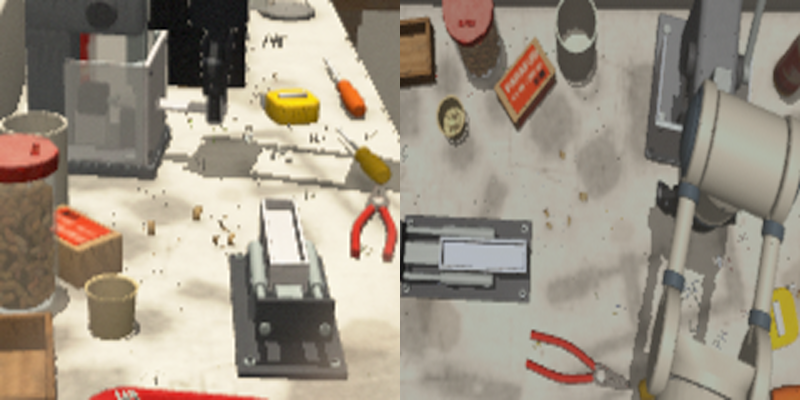

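```bash
python3 -c "
from h import *
import st
st.show();bot.job_done();st.show()"
```

```text
t 13.8 p [ 0.5481 -0.1247  0.08  ] down [-0.0106  0.002  -0.9999] jawyaw -99.18 jawz -0.0 q [-2.840e-01  3.500e-02  1.597e+00 -1.000e-03  1.520e+00  1.448e+00] F [-16.45   2.87   1.95] w 0.0261
along 0.561 (home .561, touch guard .511, stop .549) lat -0.0364 (-.0365) z 0.08 (.083) Fn -16.7 Ft 0.2
the job is handed in; nothing more can be done
the job is handed in; nothing more can be done
```

The job is handed in at 13.8 s with the bar still gripped and held in the slot, and every sign says the back stop is fully home.

**What I did:** I pushed the pusher to its hard end, where it stopped about 59 mm after contact with the force rising to 17 N. The lowest bar then jutted out, and I gripped it by that end at 80 N. I drew it out, turned it about 98° and fed its other end through the slot without any jamming force.

**Last checks:**
- **Back stop:** the spring was felt from about 0.55 m along the press axis. The hard end came at 0.561 m, which is where I had worked out home to be, and repeated pushes ended within 0.5 mm of it.
- **Holding force:** the arm's push settled at 16–18 N over the last 0.4 s, well above the 6 N needed.
- **Bench:** the final pictures show the other bars in the magazine, and the tape measure, carton and cup in place.

**What disagreed:**
- The two cameras differed by about 4 mm, so I worked from the top view, which matched the arm's own position.
- The fingers read about 26 mm on a 28 mm bar.
- The tool ended tilted 0.6° and about 3 mm lower than the height I aimed for in the slot. The upward force stayed at only 2–3 N.

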